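Fetch the specimen cup from behind the others and weigh it

TASK

The specimen cup with the yellow lid stands at the back of the blue tray, behind three things. First clear all three (white hand-held meter in its stand, white strip canister, brown dropper bottle) onto the grey mat without shifting the cup, then set the cup in the middle of the balance's pan while they wait there, and finally put each of the three back on the tray in the very place where it stood. Keep everything upright, and do not disturb the tip box, tape roll and petri dish.

Things in the scene. Friction and masses are not known exactly. Their poses are not given: they have to be found in the camera images.
- meter: White hand-held meter with an orange key, in its clear cradle (one piece), 143 mm tall, loose (0.16 kg). Foot 62 (x) x 56 (y) x 5 mm, low plates to 45 mm. The meter leans back to +x: 100 mm up it is 35 mm wide (y), flat-sided, 21 mm deep (x), its middle at x = +6 mm: grip it there across its flat sides (along y). Origin: centre of the foot's underside; front at -x, z up.
- strip_can: White round test strip canister with an orange band and a white snap cap, 105 mm tall, loose, upright (0.05 kg); body 41 mm in diameter up to 85 mm, cap 45 mm in diameter from 85 to 105 mm. The cap does not come off. Origin: centre of its underside, z up.
- dropper: Brown dropper bottle with a black collar and rubber bulb (rigid here), 102 mm tall, loose, upright (0.07 kg); body 33 mm in diameter, straight up to about 50 mm, then a shoulder; collar 24 mm in diameter from 62 to 77 mm, bulb 13 mm in diameter above. Origin: centre of its underside, z up.
- specimen_cup: White specimen cup with a yellow screw lid, 61 mm tall, loose, upright (0.06 kg); body 52 mm in diameter, lid 57 mm in diameter from 48 to 61 mm, which does not come off. Origin: centre of its underside, z up.
- tray: Blue tray with four white rings as seats, fixed; floor 6 mm above the worktop, rim 14 mm high, 5 mm thick. Origin: on the worktop at mid-width; the tray reaches 98 mm to the front (-x), 80 mm to the back, 125 mm to either side. The cup's seat is at (30, 0) mm in its frame, the others at (-45, 0), (-8, 72), (-8, -72) mm; which of the three things stands on which seat differs from start to start.
- mat: Grey flat mat with a thin white border line, fixed; 150 (x) x 220 (y) x 3 mm. Origin: centre of its underside. Side area where the three things wait.
- balance: Small white laboratory balance with a round steel pan, a dark display and two blue keys at its front (-x), fixed; the pan is flat, 104 mm in diameter, its top 44 mm above the worktop. The housing reaches 98 mm to the front of the pan's centre, 68 mm behind it, and 70 mm to either side. Origin: on the worktop right below the pan's centre, z up.
- tip_box: Bystander: pipette tip box with a blue see-through lid, 85 x 120 x 72 mm, loose. Origin: centre of its underside.
- tape_roll: Bystander: roll of brown tape lying flat, 96 mm in diameter, 48 mm high, loose. Origin: centre of its underside.
- petri_dish: Bystander: white petri dish, 63 mm in diameter, 14 mm high, loose. Origin: centre of its underside.

How it is judged:
On the way, in this order (a step that is already met when the one before it is completed fails the run):
1. meter, strip canister and dropper bottle all stand on the grey mat, the cup still in its place on the tray (within 15 mm) (x of meter in the frame of mat between -0.075 and 0.075 m and y of meter in the frame of mat between -0.11 and 0.11 m and z of each of meter, strip_can, dropper in the frame of mat below 0.008 m and angle between each of meter, strip_can, dropper's own z axis and vertical below 0.12 rad and x of strip_can in the frame of mat between -0.075 and 0.075 m and y of strip_can in the frame of mat between -0.11 and 0.11 m and x of dropper in the frame of mat between -0.075 and 0.075 m and y of dropper in the frame of mat between -0.11 and 0.11 m and distance of specimen_cup from where it was at the start of the episode below 0.015 m), for 0.2 s.
2. the cup stands on the middle of the balance's pan (within 15 mm) while the three others stand on the mat (horizontal distance between specimen_cup and balance below 0.015 m and z of specimen_cup in the frame of balance between 0.04 and 0.049 m and angle between specimen_cup's own z axis and vertical below 0.1 rad and x of meter in the frame of mat between -0.075 and 0.075 m and y of meter in the frame of mat between -0.11 and 0.11 m and z of each of meter, strip_can, dropper in the frame of mat below 0.008 m and angle between each of meter, strip_can, dropper's own z axis and vertical below 0.12 rad and x of strip_can in the frame of mat between -0.075 and 0.075 m and y of strip_can in the frame of mat between -0.11 and 0.11 m and x of dropper in the frame of mat between -0.075 and 0.075 m and y of dropper in the frame of mat between -0.11 and 0.11 m), for 0.2 s.
At the end, for the whole second after the job is handed in: The specimen cup stands upright on the balance's pan, its centre within 15 mm of the pan's centre; meter, strip canister and dropper bottle stand upright on the tray, each within 15 mm of where it stood at the start; all are released and at rest (horizontal distance between specimen_cup and balance below 0.015 m and z of specimen_cup in the frame of balance between 0.04 and 0.049 m and angle between each of specimen_cup, meter, strip_can, dropper's own z axis and vertical below 0.1 rad and distance of each of meter, strip_can, dropper from where it was at the start of the episode below 0.015 m and linear speed of each of meter, strip_can, dropper, specimen_cup below 0.02 m/s); the robot touches nothing.
It fails at once if one of the four things is tipped over (leans more than 40 degrees) (angle between any of meter, strip_can, dropper, specimen_cup's own z axis and vertical above 0.7 rad).
It fails at once if tip box, tape roll or petri dish is moved by more than 20 mm (distance of any of tip_box, tape_roll, petri_dish from where it was at the start of the episode above 0.02 m).
It also fails if it takes over 147 s, if anything falls off the work surface, if the arm or the gripper's body presses on something with over 40 N, if the wrist force passes 120 N, or if a joint passes its speed limit or range.

ROBOT

A 6-joint arm with a two-finger parallel gripper is mounted at the origin on a cart in front of the work surface, level with it; the furniture and walls round the work are solid. World frame = base frame: x ahead of the robot, y to its left, z up, the work surface at z = 0. Lengths are in m, angles in rad, forces in N, time in s.
With the tool pointing down it reaches from about 0.375 to 0.9 m from the base axis. Payload 3.1 kg.
Tool frame: the origin (TCP) lies midway between the tips of the shut fingers; the grasp point (between the pads) lies 19 mm behind it (pinch_z is the distance from the TCP to the grasp point, in m); y points along the fingers, z is the direction in which the jaws open and shut, and the axes are right-handed (so a half turn about y gives the same grasp; the last joint's range is limited). The gripper opens to 87 mm and grips with 3 to 60 N. Pads are 19 mm wide; open, the fingers measure 117 mm over their backs; the gripper's body (75 mm by 190 mm) begins 51 mm behind the grasp point.
Start: joints at [-1.31, 0.527, 1.433, -0, 1.181, -0.178], TCP at [0.266, -0.565, 0.223] pointing down, gripper open.
Joint ranges: [-3.08, 3.08], [-0.75, 2.2], [0.22, 2.44], [-1.43, 4.57], [0, 2.65], [-2.85, 2.85]. Speed limits (rad/s): [2.79, 2.79, 3.14, 3.14, 3.14, 3.14].

INTERFACE

Orientations are given as a unit quaternion [x, y, z, w].
In Python, from rig import * gives the robot as it stands.
- The arm moves only by the tool drive_tool, never from a script. Its argument "plan" is a list of rows, each a list of 7 numbers: the shift along the tool's x, y, z in mm, then the turn, a rotation vector about the tool's x, y, z in degrees, then the finger opening in mm, from 0 to 87. A call has 1 to 10 rows; each row is the pose to reach, as a shift and turn from the pose commanded when the call began, along the tool's axes at that moment; what a row does not reach only later rows make up. A row lasts 1/10 s, in which the tool goes at most 50 mm and 8.59 degrees, less where a joint would pass 70% of its speed; a pose out of reach is approached as far as the arm can. A call with a gripper value outside its range is refused whole. The fingers move at their own pace and stop on an object; "newtons" is the grip in N (left out, the last holds). Time passes only in rows, so rows that repeat a pose let the fingers close. It gives the time, the measured TCP pose, the force and the opening at its end, in the units of the state.
- get_obs(): the state, without advancing time (a new reading comes with each control period).
- camera(name): name is "scene" or "top" or "wrist"; returns the picture (420x560x3 uint8, blue, green, red); there is no depth.
- get_calibration(name): a dict with "fx", "fy", "cx", "cy" (pixels), "origin" and "rotation" of the camera in the world; the wrist camera has in their place "tool_from_camera" (4x4, takes a point from camera to tool coordinates, whose origin is the TCP and whose axes are the tool frame's). Camera axes: x right, y down, z forward; pixel columns grow to the right and rows downward; lengths in m; the calibration is good to about 2 mm. The wrist camera is an equidistant fisheye: a pixel r from the principal point sees the ray r / f radians off the axis. A picture is of the moment at which its call begins: read the wrist's pose just before it. get_calibration takes no time and is no camera call.
- hand_in(): hands the job in, once; it reports no verdict.
Trained networks look in the newest picture that a camera, given by its name, has taken for a name from the list of things; names that differ only in an ending like _2 or _b are one class to them, and where a whole thing is asked for, a point or a joint stands for the part that bears it (a point fixed in the world has none). Each returns a list of dicts, best first, with "conf" (0 to 1); they miss things now and then, are a little off and sometimes report something else, mostly with a low value. They report only what shows in the picture. A call takes as long as a camera call.
- spot_in(camera, target): "location" ([column, row] in pixels, amid what is visible of it).
- mark_of(camera, target): "location" ([column, row] in pixels: a listed point, or the origin of a listed thing).
The state is a dict: "time": time; "q": joint angles; "joint_velocities": joint speeds; "joint_torque": joint torques, N m; "position": TCP position; "tool_rot": TCP orientation; "ft_force": force on the tool from outside, world axes, zero at the start; "moment": the same for the moment, N m; "grip_width": finger opening in m.
Only numpy, scipy, OpenCV 4.12 (cv2) and the standard library are available. Lean on these libraries where they do the work, as an engineer would, in place of code of your own. Each camera call takes 0.05 s, during which the arm holds its last target. There are 200 camera calls.

## Working session

There is one attempt and no reset: what is moved stays moved. The work goes in short steps, Python scripts to look and compute and a tool call to move; the robot and the scene stay as the last step left them, time stands still between calls to the robot, and variables do not carry over. Pictures are saved under pics/ and viewed, about 12 in all and at most 16, crops included, and the job is handed in when it is done.

Besides the shell and the picture viewer there is one more tool, called after "Request:" as name(argument=value, ...), one argument or row to a line, values as JSON. drive_tool: Moves the arm, as the interface text tells. Its arguments: {"type":"object","properties":{"plan":{"type":"array","items":{"type":"array","items":{"type":"number"}}},"newtons":{"type":"number"}},"required":["plan"]}

```bash
mkdir -p pics && ls && cat > h.py <<'E'
from rig import *
import numpy as np, cv2
from scipy.spatial.transform import Rotation as R
def ray(cam,px):
    c=get_calibration(cam)
    d=np.array([(px[0]-c["cx"])/c["fx"],(px[1]-c["cy"])/c["fy"],1.])
    return np.array(c["origin"]),np.array(c["rotation"])@d
def onz(cam,px,z):
    o,d=ray(cam,px); return o+d*(z-o[2])/d[2]
def proj(cam,p):
    c=get_calibration(cam); v=np.array(c["rotation"]).T@(np.array(p)-np.array(c["origin"]))
    return [c["fx"]*v[0]/v[2]+c["cx"],c["fy"]*v[1]/v[2]+c["cy"]]
E
python3 - <<'E'
from h import *
np.set_printoptions(precision=4,suppress=True)
o=get_obs(); print({k:np.round(v,4) for k,v in o.items()})
print(R.from_quat(o["tool_rot"]).as_matrix())
for c in ("scene","top"):
    im=camera(c); cv2.imwrite(f"pics/{c}0.png",im)
    k=get_calibration(c); print(c,np.array(k["origin"]),np.array(k["rotation"]).tolist(),k["fx"])
    for t in "meter strip_can dropper specimen_cup tray mat balance tip_box tape_roll petri_dish".split():
        m=mark_of(c,t)
        for d in m[:2]: print(t,np.round(d["location"],1),round(d["conf"],2),onz(c,d["location"],.006 if t in("meter","strip_can","dropper","specimen_cup") else 0)[:2])
print(np.array(get_calibration("wrist")["tool_from_camera"]))
E
```

```text
pics
{'time': np.float64(0.0), 'q': array([-1.3095,  0.5285,  1.4339,  0.    ,  1.1814, -0.1785]), 'joint_velocities': array([ 0.0004,  0.0009, -0.0003,  0.0016, -0.0001, -0.0001]), 'joint_torque': array([ -0.0003, -44.004 , -17.6591,   0.0635,   0.0583,  -0.0002]), 'position': array([ 0.2659, -0.5648,  0.2216]), 'tool_rot': array([-0.1543,  0.6908, -0.6893,  0.1542]), 'ft_force': array([0.1873, 0.1611, 0.0168]), 'moment': array([ 0.0872, -0.0045,  0.0325]), 'grip_width': np.float64(0.0872)}
[[-0.9049 -0.0005  0.4257]
 [-0.4257  0.0021 -0.9048]
 [-0.0004 -1.     -0.0021]]
scene [0.1055 0.7569 0.5163] [-0.20339617586669545, 0.8355682735039842, -0.49407653322270156, 0.1278437924774298] 394.6120121085838Traceback (most recent call last):
  File "<stdin>", line 10, in <module>
  File "h.py", line 9, in onz
    o,d=ray(cam,px); return o+d*(z-o[2])/d[2]
        ~~~^^^^^^^^
  File "h.py", line 7, in ray
    return np.array(c["origin"]),np.array(c["rotation"])@d
                                 ~~~~~~~~~~~~~~~~~~~~~~~^~
ValueError: matmul: Input operand 1 has a mismatch in its core dimension 0, with gufunc signature (n?,k),(k,m?)->(n?,m?) (size 3 is different from 4)
```

Rotation is a quaternion.

```bash
sed -i 's/np.array(c\["rotation"\])/R.from_quat(c["rotation"]).as_matrix()/g' h.py
python3 - <<'E'
from h import *
np.set_printoptions(precision=4,suppress=True)
for c in ("scene","top"):
    im=camera(c); cv2.imwrite(f"pics/{c}0.png",im)
    k=get_calibration(c); print(c,np.array(k["origin"]),k["fx"])
    for t in "meter strip_can dropper specimen_cup tray mat balance tip_box tape_roll petri_dish".split():
        m=mark_of(c,t)
        for d in m[:2]: print(t,np.round(d["location"],1),round(d["conf"],2),onz(c,d["location"],.006 if t in("meter","strip_can","dropper","specimen_cup") else 0)[:2])
print(np.array(get_calibration("wrist")["tool_from_camera"]))
E
```

```text
scene [0.1055 0.7569 0.5163] 394.6120121085838
meter [290.3 209.6] 0.8 [ 0.5277 -0.0906]
strip_can [261.8 234.5] 0.76 [0.5329 0.0553]
dropper [293.5 222.8] 0.66 [ 0.4886 -0.0303]
specimen_cup [263.3 216.6] 0.63 [ 0.5742 -0.0239]
tray [274.5 222.2] 0.74 [ 0.5387 -0.0203]
mat [337.7 179.6] 0.83 [ 0.4872 -0.3488]
balance [226.2 296.8] 0.96 [0.4844 0.2784]
balance [334.4 184.1] 0.25 [ 0.4843 -0.3119]
tip_box [176.  251.5] 0.97 [0.6786 0.2008]
tape_roll [205.9 220. ] 0.74 [0.7065 0.0506]
petri_dish [363.9 214.5] 0.75 [ 0.3437 -0.1636]
petri_dish [274.8 221.4] 0.7 [ 0.54   -0.0243]
top [ 0.3863 -0.0379  0.9756] 394.4173288067002
meter [299.7 218.6] 0.68 [ 0.5221 -0.0868]
strip_can [155. 227.] 0.73 [0.4925 0.2719]
dropper [271.4 231.3] 0.76 [ 0.4887 -0.0175]
specimen_cup [269.6 202.4] 0.64 [ 0.5611 -0.0111]
tray [269.4 215.9] 0.97 [ 0.5279 -0.0113]
mat [390.6 235.1] 0.65 [ 0.4871 -0.312 ]
mat [271.1 229.2] 0.35 [ 0.4946 -0.0165]
balance [153.6 225.3] 0.74 [0.4973 0.2777]
tip_box [190.2 152.5] 0.91 [0.6878 0.1968]
tape_roll [254.2 144.6] 0.93 [0.7124 0.0328]
tape_roll [339.5 290.7] 0.27 [ 0.3489 -0.1861]
petri_dish [337.4 289. ] 0.76 [ 0.3528 -0.181 ]
[[-0.0011  0.9551  0.2964 -0.0806]
 [ 0.0013 -0.2964  0.9551 -0.1624]
 [ 1.      0.0014 -0.0009  0.0003]
 [ 0.      0.      0.      1.    ]]
```

View pics/scene0.png

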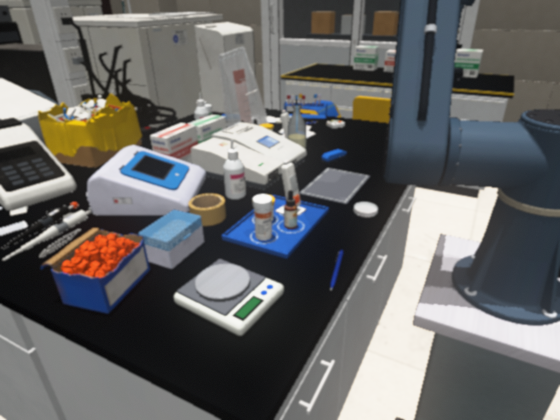

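View pics/top0.png

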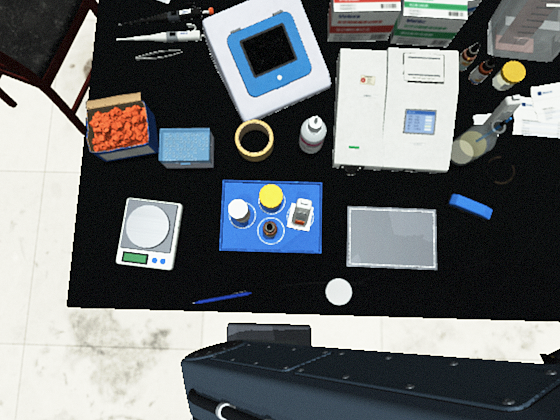

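The top view shows the cup at about (271,197), canister (238,210), dropper (270,230), meter (300,216), pan (148,227) and mat (392,238). The top network confused the canister with the balance. I'll refine these with blobs.

```bash
python3 - <<'E'
from h import *
np.set_printoptions(precision=4,suppress=True)
im=cv2.imread("pics/top0.png"); hsv=cv2.cvtColor(im,cv2.COLOR_BGR2HSV)
def blob(lo,hi,box):
    x0,y0,x1,y1=box; m=cv2.inRange(hsv,np.array(lo),np.array(hi)); k=np.zeros_like(m);k[y0:y1,x0:x1]=m[y0:y1,x0:x1]
    cs=cv2.findContours(k,cv2.RETR_EXTERNAL,cv2.CHAIN_APPROX_NONE)[0]; return max(cs,key=cv2.contourArea)
def rep(n,c,z):
    (u,v),(w,h),a=cv2.minAreaRect(c); print(n,(u,v),(w,h),a,onz("top",(u,v),z)[:2])
    for p in cv2.boxPoints(((u,v),(w,h),a)): print("    ",onz("top",p,z)[:2])
rep("tray",blob([100,120,60],[125,255,255],(205,170,335,265)),.014)
rep("mat",blob([0,0,60],[180,80,255],(342,200,445,275)),.003)
rep("lid",blob([20,120,100],[35,255,255],(250,175,295,215)),.067)
rep("cap",blob([0,0,150],[180,60,255],(226,197,252,222)),.111)
cs=cv2.HoughCircles(cv2.medianBlur(im[190:270,115:185,1],3),cv2.HOUGH_GRADIENT,1,50,param1=80,param2=15,minRadius=18,maxRadius=27)
print(cs); 
for c in cs[0][:2]: print("pan",onz("top",(c[0]+115,c[1]+190),.044), c[2])
cr=cv2.resize(im[170:265,100:345],None,fx=3.2,fy=3.2,interpolation=cv2.INTER_CUBIC); cv2.imwrite("pics/crop1.png",cr)
E
```

```text
tray (270.73175048828125, 216.05950927734375) (102.4702377319336, 72.08103942871094) 1.5275253057479858 [ 0.5256 -0.015 ]
     [0.4373 0.1098]
     [0.6172 0.1134]
     [ 0.6159 -0.1428]
     [ 0.4369 -0.1392]
mat (391.997802734375, 237.5576171875) (92.35480499267578, 61.53143310546875) 2.2025980949401855 [ 0.4808 -0.3145]
     [ 0.4072 -0.1982]
     [ 0.5594 -0.2045]
     [ 0.5558 -0.433 ]
     [ 0.4043 -0.4215]
lid (270.5000305175781, 195.50001525878906) (22.62741470336914, 22.62741470336914) 45.0 [ 0.5666 -0.0144]
     [0.5658 0.0232]
     [ 0.6051 -0.0134]
     [ 0.5675 -0.052 ]
     [ 0.5286 -0.0154]
cap (237.5, 208.5) (19.0, 19.0) 90.0 [0.5268 0.0571]
     [0.5478 0.0792]
     [0.5487 0.0367]
     [0.5059 0.0351]
     [0.5049 0.0773]
[[[32.5 35.5 20.7]]]
pan [0.4915 0.278  0.044 ] 20.7
```

View pics/crop1.png

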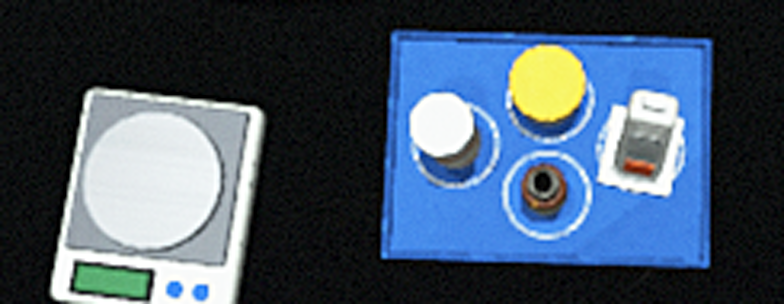

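Tray origin is about (0.535,-0.015). The cup and cap blobs match their seats to about 2 mm. The meter looks yawed by about -8° (clockwise seen from above). Next I'll go above it and look with the wrist camera.

```bash
cat >> h.py <<'E'
def go(x,y,z,yaw=0.):
    "shift (mm, tool axes) and rotvec (deg) from here to TCP x,y,z, tool down, jaws along y turned by yaw deg"
    o=get_obs(); A=R.from_quat(o["tool_rot"])
    T=R.from_euler("z",yaw,degrees=True)*R.from_matrix(np.array([[-1,0,0],[0,0,-1],[0,-1,0.]]))
    s=A.inv().apply(np.array([x,y,z])-o["position"])*1000
    print("t",round(float(o["time"]),2),"pos",np.round(o["position"],4),"F",np.round(o["ft_force"],1),"w",round(float(o["grip_width"]),4),"-> shift",np.round(s,1),"turn",np.round((A.inv()*T).as_rotvec(degrees=True),1))
def wray(px,o):
    c=get_calibration("wrist"); v=np.array([px[0]-c["cx"],px[1]-c["cy"]])/c["fx"]; r=np.linalg.norm(v)
    d=np.array([*(v/r*np.sin(r)),np.cos(r)]); M=np.array(c["tool_from_camera"]); A=R.from_quat(o["tool_rot"])
    return A.apply(M[:3,3])+o["position"],A.apply(M[:3,:3]@d)
def wonz(px,z,o):
    p,d=wray(px,o); return p+d*(z-p[2])/d[2]
E
python3 -c "
from h import *
go(.527,-.087,.26,-8)"
```

```text
t 1.2 pos [ 0.2661 -0.5655  0.2225] F [-1.  -0.3  0.3] w 0.0874 -> shift [-439.8  -37.5 -321.9] turn [ 0.  33.2  0. ]
```

Request:
drive_tool(
  plan=[
    [-440,-38,-322,0,33,0,60],
    [-440,-38,-322,0,33,0,60],
    [-440,-38,-322,0,33,0,60],
    [-440,-38,-322,0,33,0,60],
    [-440,-38,-322,0,33,0,60],
    [-440,-38,-322,0,33,0,60],
    [-440,-38,-322,0,33,0,60],
    [-440,-38,-322,0,33,0,60],
    [-440,-38,-322,0,33,0,60],
    [-440,-38,-322,0,33,0,60],
  ],
)

```text
time: 2.2
position: [0.5054, -0.1262, 0.2577]
tool_rot: [-0.048, -0.705, 0.706, 0.048]
ft_force: [0.7, 0.4, -0.1]
grip_width: 0.0603
```

```bash
python3 -c "
from h import *
go(.527,-.087,.26,-8)"
```

```text
t 2.2 pos [ 0.5054 -0.1262  0.2577] F [ 0.7  0.4 -0.1] w 0.0603 -> shift [-16.   -2.3 -41.7] turn [-0.   0.2 -0. ]
```

Request:
drive_tool(
  plan=[
    [-16,-2,-42,0,0,0,60],
    [-16,-2,-42,0,0,0,60],
    [-16,-2,-42,0,0,0,60],
  ],
)

```text
time: 2.5
position: [0.5264, -0.0876, 0.2593]
tool_rot: [-0.047, -0.705, 0.706, 0.047]
ft_force: [-0.0, -0.6, 1.2]
grip_width: 0.0596
```

```bash
python3 - <<'E'
from h import *
o=get_obs(); im=camera("wrist"); cv2.imwrite("pics/w1.png",im); go(.527,-.087,.26,-8)
for t in ("meter","specimen_cup","dropper","strip_can"):
    for d in mark_of("wrist",t)[:1]: print(t,d["location"],d["conf"],wonz(d["location"],.006,o))
    for d in spot_in("wrist",t)[:1]: print(t,d["location"],d["conf"])
E
```

```text
t 2.55 pos [ 0.526  -0.0886  0.2592] F [ 0.4 -0.2  0.3] w 0.0598 -> shift [-0.8 -0.8 -1.8] turn [-0.   0.3  0. ]
meter [283.7, 173.5] 0.97 [ 0.52855871 -0.09020902  0.006     ]
meter [280.4, 175.6] 0.94
specimen_cup [222.0, 154.3] 0.81 [ 0.56488653 -0.01431149  0.006     ]
specimen_cup [212.5, 159.5] 0.75
dropper [232.5, 207.6] 0.89 [ 0.49181791 -0.01590307  0.006     ]
dropper [227.2, 218.0] 0.73
strip_can [178.3, 188.0] 0.83 [0.52927139 0.05404942 0.006     ]
strip_can [163.3, 203.5] 0.56
```

View pics/w1.png

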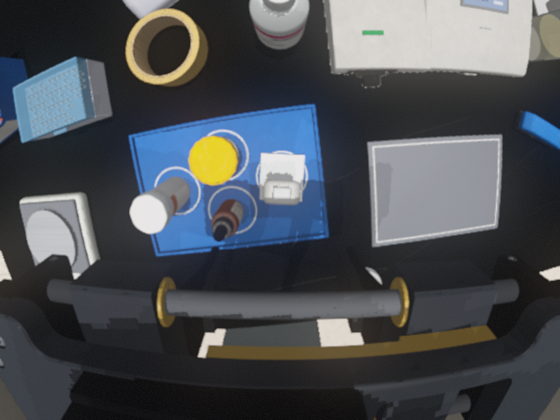

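The meter foot is square to the wrist view (column 260–306), so the -8° yaw is right, and all four positions agree within about 3 mm. Now I'll grasp the meter.

```bash
python3 -c "
from h import *
go(.5335,-.0890,.087,-8)"
```

```text
t 2.95 pos [ 0.526  -0.0894  0.2593] F [ 0.2 -0.2 -0.3] w 0.0604 -> shift [ -7.4 172.3  -1.5] turn [-0.   0.1  0. ]
```

Request:
drive_tool(
  plan=[
    [-7,30,-1,0,0,0,60],
    [-7,70,-1,0,0,0,60],
    [-7,110,-1,0,0,0,60],
    [-7,145,-1,0,0,0,60],
    [-7,165,-1,0,0,0,60],
    [-7,172,-1,0,0,0,60],
    [-7,172,-1,0,0,0,60],
    [-7,172,-1,0,0,0,60],
  ],
)

```text
time: 3.75
position: [0.5342, -0.089, 0.0882]
tool_rot: [-0.049, -0.705, 0.706, 0.047]
ft_force: [0.1, 0.0, 0.1]
grip_width: 0.06
```

Request:
drive_tool(
  plan=[
    [0,0,0,0,0,0,20],
    [0,0,0,0,0,0,20],
    [0,0,0,0,0,0,20],
    [0,0,0,0,0,0,20],
    [0,0,0,0,0,0,20],
    [0,0,0,0,0,0,20],
  ],
  newtons=15,
)

```text
time: 4.35
position: [0.5336, -0.0885, 0.0877]
tool_rot: [-0.048, -0.705, 0.705, 0.048]
ft_force: [-0.0, 0.6, 3.1]
grip_width: 0.0349
```

```bash
python3 -c "
from h import *
go(.5335,-.0890,.140,-8)"
```

```text
t 4.35 pos [ 0.5336 -0.0885  0.0877] F [-0.   0.6  3.1] w 0.0349 -> shift [ -0.  -52.3   0.5] turn [-0.   0.2 -0. ]
```

Request:
drive_tool(
  plan=[
    [0,-15,0,0,0,0,20],
    [0,-40,0,0,0,0,20],
    [0,-55,0,0,0,0,20],
    [0,-55,0,0,0,0,20],
  ],
)

```text
time: 4.75
position: [0.5345, -0.0891, 0.1438]
tool_rot: [-0.049, -0.705, 0.706, 0.047]
ft_force: [0.3, -0.3, -2.0]
grip_width: 0.0345
```

```bash
python3 -c "
from h import *
go(.496,-.385,.140,-8)"
```

```text
t 4.75 pos [ 0.5345 -0.0891  0.1438] F [ 0.3 -0.3 -2. ] w 0.0345 -> shift [ -2.    4.1 298.4] turn [-0.1  0.2 -0.2]
```

Request:
drive_tool(
  plan=[
    [0,0,20,0,0,0,20],
    [0,0,55,0,0,0,20],
    [0,0,95,0,0,0,20],
    [-1,0,140,0,0,0,20],
    [-1,0,185,0,0,0,20],
    [-2,0,225,0,0,0,20],
    [-2,0,260,0,0,0,20],
    [-2,0,285,0,0,0,20],
    [-2,0,298,0,0,0,20],
    [-2,0,298,0,0,0,20],
  ],
)

```text
time: 5.75
position: [0.4941, -0.3852, 0.141]
tool_rot: [0.049, 0.706, -0.705, -0.049]
ft_force: [0.5, 0.4, -1.8]
grip_width: 0.0346
```

```bash
python3 -c "
from h import *
go(.496,-.385,.0855,-8)"
```

```text
t 5.75 pos [ 0.4941 -0.3852  0.141 ] F [ 0.5  0.4 -1.8] w 0.0346 -> shift [-1.9 55.5 -0.4] turn [0.  0.1 0.1]
```

Request:
drive_tool(
  plan=[
    [0,20,0,0,0,0,20],
    [0,42,0,0,0,0,20],
    [0,52,0,0,0,0,20],
    [0,56,0,0,0,0,20],
    [0,56,0,0,0,0,20],
    [0,56,0,0,0,0,20],
  ],
)

```text
time: 6.35
position: [0.4956, -0.3842, 0.0871]
tool_rot: [-0.048, -0.705, 0.706, 0.047]
ft_force: [0.3, -0.3, -1.1]
grip_width: 0.035
```

Request:
drive_tool(
  plan=[
    [0,1,0,0,0,0,20],
    [0,2,0,0,0,0,20],
    [0,2,0,0,0,0,20],
  ],
)

```text
time: 6.65
position: [0.4952, -0.3844, 0.0847]
tool_rot: [-0.049, -0.705, 0.706, 0.048]
ft_force: [0.7, 0.9, 0.1]
grip_width: 0.0351
```

Contact made. Release to 60 mm and rise.

Request:
drive_tool(
  plan=[
    [0,0,0,0,0,0,60],
    [0,0,0,0,0,0,60],
    [0,0,0,0,0,0,60],
    [0,0,0,0,0,0,60],
    [0,-25,0,0,0,0,60],
    [0,-65,0,0,0,0,60],
    [0,-105,0,0,0,0,60],
    [0,-125,0,0,0,0,60],
  ],
)

```text
time: 7.45
position: [0.4961, -0.3854, 0.2132]
tool_rot: [-0.05, -0.704, 0.707, 0.047]
ft_force: [0.9, -0.1, -0.3]
grip_width: 0.0598
```

```bash
python3 -c "
from h import *
go(.4900,-.0155,.200,0)"
```

```text
t 7.45 pos [ 0.4961 -0.3854  0.2132] F [ 0.9 -0.1 -0.3] w 0.0598 -> shift [  56.3   11.5 -365.7] turn [-0.2 -7.8 -0.3]
```

Request:
drive_tool(
  plan=[
    [3,0,-20,0,0,0,60],
    [10,0,-60,0,-2,0,60],
    [16,5,-105,0,-3,0,50],
    [23,11,-150,0,-4,0,50],
    [30,11,-195,0,-5,0,50],
    [37,11,-240,0,-6,0,50],
    [44,11,-285,0,-7,0,50],
    [50,11,-325,0,-8,0,50],
    [56,11,-353,0,-8,0,50],
    [56,11,-366,0,-8,0,50],
  ],
)

```text
time: 8.45
position: [0.4879, -0.0114, 0.1983]
tool_rot: [-0.003, 0.707, -0.707, 0.002]
ft_force: [-0.1, -0.7, -0.3]
grip_width: 0.0499
```

```bash
python3 -c "
from h import *
go(.4902,-.0158,.068,0)"
```

```text
t 8.45 pos [ 0.4879 -0.0114  0.1983] F [-0.1 -0.7 -0.3] w 0.0499 -> shift [ -2.5 130.3   4.5] turn [0.  0.4 0.1]
```

Request:
drive_tool(
  plan=[
    [0,20,0,0,0,0,50],
    [0,50,0,0,0,0,50],
    [0,70,0,0,0,0,50],
    [0,70,0,0,0,0,50],
  ],
)

```text
time: 8.85
position: [0.4877, -0.0142, 0.1261]
tool_rot: [-0.003, 0.707, -0.707, -0.001]
ft_force: [-1.3, -0.3, 1.1]
grip_width: 0.0498
```

```bash
python3 - <<'E'
from h import *
o=get_obs(); im=camera("wrist"); cv2.imwrite("pics/w2.png",im); go(.4902,-.0158,.068,0)
for t in ("specimen_cup","dropper","strip_can"):
    for d in mark_of("wrist",t)[:1]: print(t,d["location"],d["conf"],wonz(d["location"],.006,o))
E
```

```text
t 8.9 pos [ 0.4887 -0.0144  0.1274] F [1.  0.3 0.1] w 0.0499 -> shift [-1.7 59.4  1.4] turn [0.  0.2 0.1]
specimen_cup [283.3, 115.3] 0.64 [ 0.56578377 -0.01501218  0.006     ]
dropper [283.7, 197.1] 0.84 [ 0.49303184 -0.01568637  0.006     ]
strip_can [203.7, 159.0] 0.59 [0.52819016 0.05571536 0.006     ]
```

View pics/w2.png

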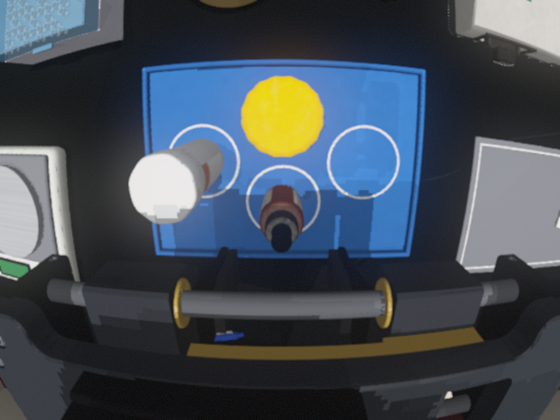

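The dropper is centred between the fingers (column 282, fingers at 228 and 340). Descending and gripping the collar.

Request:
drive_tool(
  plan=[
    [-1,20,1,0,0,0,50],
    [-2,45,1,0,0,0,50],
    [-2,57,1,0,0,0,50],
    [-2,59,1,0,0,0,50],
    [-2,59,1,0,0,0,50],
    [-2,59,1,0,0,0,50],
  ],
)

```text
time: 9.65
position: [0.4918, -0.015, 0.0702]
tool_rot: [0.001, -0.707, 0.707, -0.002]
ft_force: [-0.3, -0.7, 0.1]
grip_width: 0.0502
```

Request:
drive_tool(
  plan=[
    [0,0,0,0,0,0,10],
    [0,0,0,0,0,0,10],
    [0,0,0,0,0,0,10],
    [0,0,0,0,0,0,10],
    [0,0,0,0,0,0,10],
    [0,0,0,0,0,0,10],
    [0,0,0,0,0,0,10],
  ],
  newtons=12,
)

```text
time: 10.35
position: [0.4911, -0.0146, 0.0695]
tool_rot: [-0.001, 0.707, -0.707, 0.001]
ft_force: [-0.5, 2.2, 3.3]
grip_width: 0.0232
```

Request:
drive_tool(
  plan=[
    [0,-10,0,0,0,0,10],
    [0,-30,0,0,0,0,10],
    [0,-45,0,0,0,0,10],
    [0,-50,0,0,0,0,10],
    [0,-50,0,0,0,0,10],
  ],
)

```text
time: 10.85
position: [0.4915, -0.0151, 0.1201]
tool_rot: [0.001, -0.707, 0.707, -0.002]
ft_force: [0.5, 0.5, -0.8]
grip_width: 0.0232
```

```bash
python3 -c "
from h import *
go(.475,-.243,.120,0)"
```

```text
t 10.85 pos [ 0.4915 -0.0151  0.1201] F [ 0.5  0.5 -0.8] w 0.0232 -> shift [1.730e+01 2.000e-01 2.279e+02] turn [-0.   0.2 -0.1]
```

Request:
drive_tool(
  plan=[
    [1,0,15,0,0,0,10],
    [4,0,45,0,0,0,10],
    [8,0,85,0,0,0,10],
    [12,0,130,0,0,0,10],
    [15,0,170,0,0,0,10],
    [17,0,205,0,0,0,10],
    [17,0,224,0,0,0,10],
    [17,15,228,0,0,0,10],
    [17,35,228,0,0,0,10],
    [17,46,228,0,0,0,10],
  ],
)

```text
time: 11.85
position: [0.4737, -0.2418, 0.0715]
tool_rot: [-0.002, 0.708, -0.706, 0.0]
ft_force: [-0.2, 0.4, 0.3]
grip_width: 0.023
```

Request:
drive_tool(
  plan=[
    [0,2,0,0,0,0,10],
    [0,4,0,0,0,0,10],
    [0,4,0,0,0,0,10],
    [0,4,0,0,0,0,10],
  ],
)

```text
time: 12.25
position: [0.4753, -0.2429, 0.0699]
tool_rot: [0.001, -0.707, 0.707, -0.002]
ft_force: [-0.1, 0.0, -0.7]
grip_width: 0.0232
```

Request:
drive_tool(
  plan=[
    [0,1,0,0,0,0,10],
    [0,2,0,0,0,0,10],
    [0,3,0,0,0,0,10],
    [0,3,0,0,0,0,10],
  ],
)

```text
time: 12.65
position: [0.475, -0.243, 0.0665]
tool_rot: [0.001, -0.707, 0.707, -0.001]
ft_force: [0.1, 0.8, 0.3]
grip_width: 0.0233
```

Request:
drive_tool(
  plan=[
    [0,0,0,0,0,0,50],
    [0,0,0,0,0,0,50],
    [0,0,0,0,0,0,50],
    [0,0,0,0,0,0,50],
    [0,-25,0,0,0,0,50],
    [0,-65,0,0,0,0,60],
    [0,-105,0,0,0,0,60],
    [0,-105,0,0,0,0,60],
  ],
)

```text
time: 13.45
position: [0.4779, -0.2453, 0.1763]
tool_rot: [-0.002, -0.705, 0.71, -0.005]
ft_force: [1.1, -0.8, -0.0]
grip_width: 0.0591
```

```bash
python3 -c "
from h import *
go(.5275,.0565,.170,0)"
```

```text
t 13.45 pos [ 0.4779 -0.2453  0.1763] F [ 1.1 -0.8 -0. ] w 0.0591 -> shift [ -50.6    4.6 -301.6] turn [-0.4  0.2 -0.5]
```

Request:
drive_tool(
  plan=[
    [-2,0,-15,0,0,0,65],
    [-7,0,-45,0,0,0,65],
    [-14,0,-85,0,0,0,65],
    [-22,0,-130,0,0,0,65],
    [-30,0,-175,0,0,0,65],
    [-38,0,-220,0,0,0,65],
    [-45,0,-258,0,0,0,65],
    [-50,0,-285,0,0,0,65],
    [-51,0,-300,0,0,0,65],
    [-51,0,-300,0,0,0,65],
  ],
)

```text
time: 14.45
position: [0.5232, 0.0594, 0.17]
tool_rot: [-0.004, 0.707, -0.707, 0.001]
ft_force: [-0.6, -0.4, 0.2]
grip_width: 0.0652
```

Request:
drive_tool(
  plan=[
    [0,10,0,0,0,0,65],
    [0,10,0,0,0,0,65],
  ],
)

```text
time: 14.65
position: [0.5233, 0.0562, 0.1596]
tool_rot: [0.002, -0.707, 0.707, 0.001]
ft_force: [-0.0, -0.4, 0.2]
grip_width: 0.0652
```

```bash
python3 - <<'E'
from h import *
o=get_obs(); im=camera("wrist"); cv2.imwrite("pics/w3.png",im); go(.5275,.0565,.082,0)
for t in ("specimen_cup","strip_can"):
    for d in mark_of("wrist",t)[:1]: print(t,d["location"],d["conf"],wonz(d["location"],.006,o))
E
```

```text
t 14.7 pos [0.5238 0.056  0.1601] F [-0.6  0.6 -0.2] w 0.0651 -> shift [-4.  78.1 -0.5] turn [0.  0.1 0.2]
specimen_cup [356.0, 151.2] 0.86 [ 0.56746305 -0.01687515  0.006     ]
strip_can [285.6, 190.4] 0.61 [0.52682962 0.05256908 0.006     ]
```

Request:
drive_tool(
  plan=[
    [-3,20,0,0,0,0,65],
    [-4,50,0,0,0,0,65],
    [-4,70,0,0,0,0,65],
    [-4,78,0,0,0,0,65],
    [-4,78,0,0,0,0,65],
    [-4,78,0,0,0,0,65],
  ],
)

```text
time: 15.4
position: [0.5295, 0.0569, 0.0839]
tool_rot: [0.001, -0.707, 0.707, -0.001]
ft_force: [0.7, -0.0, 0.2]
grip_width: 0.0649
```

Request:
drive_tool(
  plan=[
    [0,0,0,0,0,0,30],
    [0,0,0,0,0,0,30],
    [0,0,0,0,0,0,30],
    [0,0,0,0,0,0,30],
    [0,0,0,0,0,0,30],
    [0,0,0,0,0,0,30],
  ],
  newtons=12,
)

```text
time: 16.0
position: [0.5292, 0.0573, 0.0838]
tool_rot: [0.001, -0.707, 0.707, -0.002]
ft_force: [-0.5, -0.1, 5.1]
grip_width: 0.0434
```

Request:
drive_tool(
  plan=[
    [0,-10,0,0,0,0,30],
    [0,-35,0,0,0,0,30],
    [0,-70,0,0,0,0,30],
    [0,-100,0,0,0,0,30],
    [0,-115,0,0,0,0,30],
    [0,-115,0,0,0,0,30],
  ],
)

```text
time: 16.6
position: [0.5303, 0.0572, 0.201]
tool_rot: [-0.001, -0.707, 0.707, -0.003]
ft_force: [0.8, 0.1, -1.1]
grip_width: 0.0436
```

```bash
python3 -c "
from h import *
go(.452,-.312,.199,0)"
```

```text
t 16.6 pos [0.5303 0.0572 0.201 ] F [ 0.8  0.1 -1.1] w 0.0436 -> shift [ 79.7   1.7 368.9] turn [-0.   0.2 -0.3]
```

Request:
drive_tool(
  plan=[
    [3,0,15,0,0,0,30],
    [10,0,45,0,0,0,30],
    [19,0,88,0,0,0,30],
    [28,0,130,0,0,0,30],
    [38,0,175,0,0,0,30],
    [47,0,220,0,0,0,30],
    [57,0,265,0,0,0,30],
    [66,0,307,0,0,0,30],
    [74,0,345,0,0,0,30],
    [79,0,368,0,0,0,30],
  ],
)

```text
time: 17.6
position: [0.4487, -0.3142, 0.1964]
tool_rot: [-0.001, 0.708, -0.707, -0.001]
ft_force: [0.3, -0.1, -1.7]
grip_width: 0.0435
```

Request:
drive_tool(
  plan=[
    [0,0,0,0,0,0,30],
    [0,0,0,0,0,0,30],
  ],
)

```text
time: 17.8
position: [0.4494, -0.3106, 0.1966]
tool_rot: [-0.002, 0.708, -0.706, -0.001]
ft_force: [-0.7, 1.1, -0.8]
grip_width: 0.0441
```

```bash
python3 - <<'E'
from h import *
o=get_obs(); im=camera("wrist"); cv2.imwrite("pics/w3.png",im); go(.452,-.312,.0815,0)
E
```

```text
t 17.85 pos [ 0.4498 -0.3098  0.1969] F [-0.5  0.3 -0.1] w 0.0439 -> shift [ -2.5 115.4   2.5] turn [0.2 0.2 0.1]
```

View pics/w3.png

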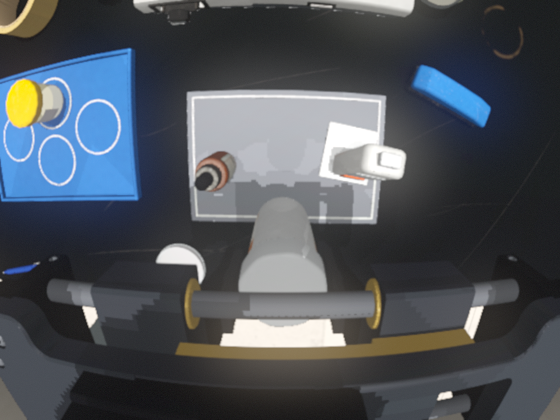

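Dropper (215,172) and meter (350,155) stand on the mat, with a clear gap at the canister's landing place. Lowering.

Request:
drive_tool(
  plan=[
    [-2,20,2,0,0,0,30],
    [-2,55,2,0,0,0,30],
    [-2,90,2,0,0,0,30],
    [-2,107,2,0,0,0,30],
    [-2,112,2,0,0,0,30],
    [-2,114,2,0,0,0,30],
    [-2,114,2,0,0,0,30],
  ],
)

```text
time: 18.55
position: [0.4536, -0.3127, 0.0849]
tool_rot: [0.001, -0.707, 0.707, -0.002]
ft_force: [0.3, -1.6, -0.8]
grip_width: 0.0434
```

Request:
drive_tool(
  plan=[
    [0,2,0,0,0,0,30],
    [0,3,0,0,0,0,30],
    [0,4,0,0,0,0,30],
    [0,4,0,0,0,0,30],
  ],
)

```text
time: 18.95
position: [0.4533, -0.3133, 0.0809]
tool_rot: [0.001, -0.707, 0.707, -0.001]
ft_force: [-0.8, 0.3, 2.1]
grip_width: 0.0438
```

Request:
drive_tool(
  plan=[
    [0,0,0,0,0,0,58],
    [0,0,0,0,0,0,58],
    [0,0,0,0,0,0,58],
    [0,0,0,0,0,0,58],
    [0,-25,0,0,0,0,58],
    [0,-65,0,0,0,0,58],
    [0,-100,0,0,0,0,58],
    [0,-115,0,0,0,0,70],
  ],
)

```text
time: 19.75
position: [0.4544, -0.3142, 0.1986]
tool_rot: [-0.0, -0.706, 0.709, -0.003]
ft_force: [-0.5, 0.2, -0.1]
grip_width: 0.0608
```

Request:
drive_tool(
  plan=[
    [0,0,0,0,0,0,75],
    [0,0,0,0,0,0,75],
  ],
)

```text
time: 19.95
position: [0.4527, -0.3126, 0.1949]
tool_rot: [-0.001, 0.707, -0.707, 0.001]
ft_force: [-0.3, 0.0, 0.0]
grip_width: 0.0719
```

```bash
python3 -c "
from h import *
go(.5655,-.015,.140,0)
o=get_obs();im=camera('top');cv2.imwrite('pics/top1.png',cv2.resize(im[120:300,100:460],None,fx=2.2,fy=2.2))
for t in ('meter','strip_can','dropper','specimen_cup'):
    for d in mark_of('top',t)[:1]: print(t,d['location'],d['conf'],onz('top',d['location'],.003))
"
```

```text
t 19.95 pos [ 0.4527 -0.3126  0.1949] F [-0.3  0.   0. ] w 0.0719 -> shift [-113.8   54.9 -297.2] turn [0.  0.2 0. ]
dropper [361.4, 241.8] 0.68 [ 0.46848022 -0.23938557  0.003     ]
specimen_cup [267.8, 201.1] 0.92 [ 0.56486675 -0.00638231  0.003     ]
```

View pics/top1.png

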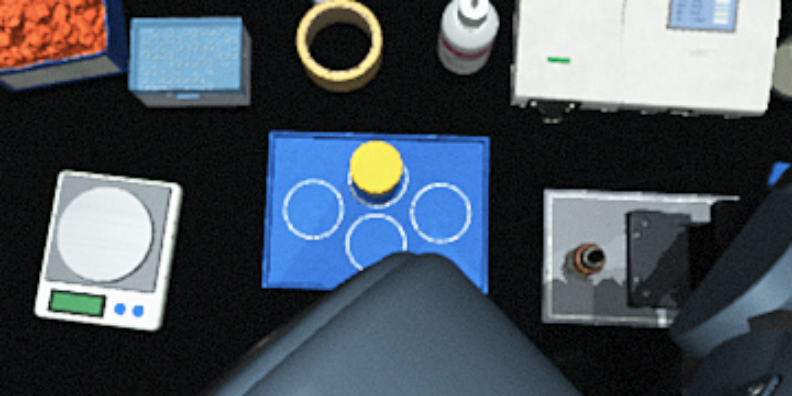

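The cup is undisturbed in its ring (376,168 in the crop) and the tray is otherwise empty. Going to the cup.

Request:
drive_tool(
  plan=[
    [-5,0,-15,0,0,0,75],
    [-18,0,-47,0,0,0,75],
    [-34,0,-90,0,0,0,75],
    [-51,0,-133,0,0,0,75],
    [-68,10,-178,0,0,0,75],
    [-85,25,-222,0,0,0,75],
    [-100,40,-260,0,0,0,75],
    [-110,50,-286,0,0,0,75],
    [-114,55,-297,0,0,0,75],
    [-114,55,-297,0,0,0,75],
  ],
)

```text
time: 21.2
position: [0.5654, -0.0136, 0.1394]
tool_rot: [-0.003, 0.707, -0.707, 0.002]
ft_force: [0.7, -1.4, 0.6]
grip_width: 0.075
```

Request:
drive_tool(
  plan=[
    [0,10,0,0,0,0,75],
    [0,10,0,0,0,0,75],
    [0,10,0,0,0,0,75],
  ],
)

```text
time: 21.5
position: [0.5657, -0.017, 0.1302]
tool_rot: [0.001, -0.707, 0.707, -0.0]
ft_force: [1.0, 0.2, 0.4]
grip_width: 0.0747
```

```bash
python3 - <<'E'
from h import *
o=get_obs(); im=camera("wrist"); cv2.imwrite("pics/w4.png",im); go(.5660,-.015,.0415,0)
for t in ("specimen_cup",):
    for d in mark_of("wrist",t)[:1]: print(t,d["location"],d["conf"],wonz(d["location"],.006,o))
E
```

```text
t 21.55 pos [ 0.5659 -0.0169  0.1305] F [-0.3 -0.3 -0.4] w 0.0753 -> shift [-0.1 89.  -1.9] turn [-0.   0.1 -0. ]
specimen_cup [280.1, 203.1] 0.7 [ 0.56481539 -0.01532838  0.006     ]
```

Request:
drive_tool(
  plan=[
    [0,20,-1,0,0,0,75],
    [0,55,-2,0,0,0,75],
    [0,80,-2,0,0,0,75],
    [0,88,-2,0,0,0,75],
    [0,89,-2,0,0,0,75],
    [0,89,-2,0,0,0,75],
  ],
)

```text
time: 22.2
position: [0.5668, -0.014, 0.0421]
tool_rot: [0.0, -0.707, 0.707, -0.002]
ft_force: [0.2, -0.1, -0.4]
grip_width: 0.0748
```

Request:
drive_tool(
  plan=[
    [0,0,0,0,0,0,40],
    [0,0,0,0,0,0,40],
    [0,0,0,0,0,0,40],
    [0,0,0,0,0,0,40],
    [0,0,0,0,0,0,40],
    [0,0,0,0,0,0,40],
  ],
  newtons=15,
)

```text
time: 22.8
position: [0.5666, -0.0137, 0.042]
tool_rot: [0.001, -0.707, 0.707, -0.002]
ft_force: [-0.3, 0.1, 5.7]
grip_width: 0.0548
```

Request:
drive_tool(
  plan=[
    [0,-10,0,0,0,0,40],
    [0,-35,0,0,0,0,40],
    [0,-70,0,0,0,0,40],
    [0,-90,0,0,0,0,40],
    [0,-100,0,0,0,0,40],
    [0,-100,0,0,0,0,40],
  ],
)

```text
time: 23.4
position: [0.5667, -0.0137, 0.1426]
tool_rot: [0.0, -0.707, 0.707, -0.002]
ft_force: [-0.6, 0.3, -0.3]
grip_width: 0.0552
```

```bash
python3 -c "
from h import *
go(.4915,.278,.140,0)
im=camera('wrist')
for d in mark_of('wrist','balance')[:1]: print(d,wonz(d['location'],0,get_obs()))
im=camera('top')
for d in mark_of('top','balance')[:1]: print(d,onz('top',d['location'],0))
for p in spot_in('top','balance')[:1]: print(p)
"
```

```text
t 23.4 pos [ 0.5667 -0.0137  0.1426] F [-0.6  0.3 -0.3] w 0.0552 -> shift [  74.2    2.3 -292. ] turn [-0.   0.2 -0.2]
{'location': [52.6, 256.6], 'conf': 0.91} [0.48997347 0.27506706 0.        ]
{'location': [157.3, 227.8], 'conf': 0.78} [0.49126326 0.26794548 0.        ]
{'location': [134.8, 212.2], 'conf': 0.57}
```

Request:
drive_tool(
  plan=[
    [4,0,-15,0,0,0,40],
    [12,0,-47,0,0,0,40],
    [23,0,-90,0,0,0,40],
    [34,0,-133,0,0,0,40],
    [46,0,-178,0,0,0,40],
    [57,0,-222,0,0,0,40],
    [67,0,-260,0,0,0,40],
    [73,0,-282,0,0,0,40],
    [74,0,-291,0,0,0,40],
    [74,0,-291,0,0,0,40],
  ],
)

```text
time: 24.65
position: [0.4902, 0.2784, 0.1408]
tool_rot: [0.002, -0.707, 0.707, -0.002]
ft_force: [0.1, -0.8, -1.0]
grip_width: 0.0549
```

Request:
drive_tool(
  plan=[
    [0,15,0,0,0,0,40],
    [0,15,0,0,0,0,40],
    [0,15,0,0,0,0,40],
  ],
)

```text
time: 24.95
position: [0.4911, 0.2759, 0.126]
tool_rot: [0.001, -0.707, 0.707, -0.0]
ft_force: [0.5, 0.9, 0.3]
grip_width: 0.0549
```

```bash
python3 - <<'E'
from h import *
o=get_obs(); im=camera("wrist"); cv2.imwrite("pics/w5.png",im); go(.491,.277,.082,0)
for t in ("specimen_cup","balance"):
    for d in mark_of("wrist",t)[:1]: print(t,d["location"],d["conf"],wonz(d["location"],o["position"][2]-.036 if t!="balance" else 0,o))
E
```

```text
t 25.0 pos [0.4914 0.2762 0.1263] F [-1.1 -0.2 -0.6] w 0.055 -> shift [ 0.4 44.3 -0.8] turn [-0.   0.1  0. ]
specimen_cup [281.9, 238.6] 0.64 [0.49111264 0.27566261 0.08998024]
balance [280.1, 204.0] 0.91 [0.48879063 0.27751482 0.        ]
```

View pics/w5.png

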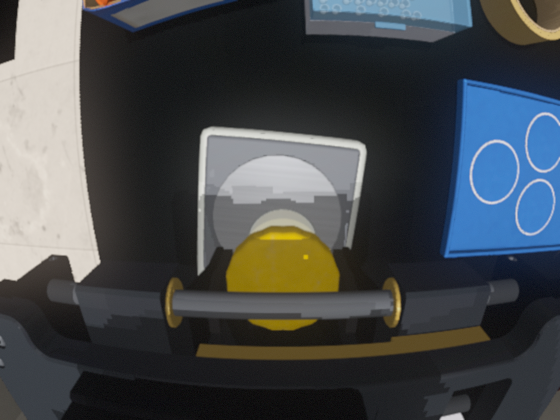

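Over the pan: pan columns 214–343, cup centre at about column 282, so it is well centred. Lowering.

Request:
drive_tool(
  plan=[
    [0,15,-1,0,0,0,40],
    [0,33,-1,0,0,0,40],
    [0,42,-1,0,0,0,40],
    [0,44,-1,0,0,0,40],
    [0,44,-1,0,0,0,40],
    [0,44,-1,0,0,0,40],
  ],
)

```text
time: 25.7
position: [0.4916, 0.2783, 0.0829]
tool_rot: [-0.001, 0.707, -0.707, 0.002]
ft_force: [0.2, -0.5, -0.3]
grip_width: 0.0549
```

Request:
drive_tool(
  plan=[
    [0,1,0,0,0,0,40],
    [0,2,0,0,0,0,40],
    [0,3,0,0,0,0,40],
    [0,3,0,0,0,0,40],
  ],
)

```text
time: 26.1
position: [0.4914, 0.2783, 0.08]
tool_rot: [-0.001, 0.707, -0.707, 0.002]
ft_force: [-0.4, -1.3, 4.0]
grip_width: 0.0549
```

Contact (+4 N). Release and rise.

Request:
drive_tool(
  plan=[
    [0,0,0,0,0,0,75],
    [0,0,0,0,0,0,75],
    [0,0,0,0,0,0,75],
    [0,0,0,0,0,0,75],
    [0,0,0,0,0,0,75],
    [0,-25,0,0,0,0,75],
    [0,-65,0,0,0,0,75],
    [0,-100,0,0,0,0,75],
    [0,-100,0,0,0,0,75],
  ],
)

```text
time: 27.0
position: [0.4944, 0.2794, 0.1842]
tool_rot: [0.002, 0.708, -0.706, 0.005]
ft_force: [0.4, 0.5, -0.8]
grip_width: 0.0746
```

```bash
python3 - <<'E'
from h import *
go(.475,-.243,.180,0)
o=get_obs(); im=camera("wrist")
for t in ("specimen_cup","balance"):
    for d in mark_of("wrist",t)[:1]: print(t,d["location"],d["conf"],wonz(d["location"],.044 if t!="balance" else 0,o))
im=camera("top"); cv2.imwrite("pics/top2.png",cv2.resize(im[170:290,100:450],None,fx=2.2,fy=2.2))
hsv=cv2.cvtColor(im,cv2.COLOR_BGR2HSV); m=cv2.inRange(hsv,(20,120,100),(35,255,255))[170:290,100:200]
cs=cv2.findContours(m,cv2.RETR_EXTERNAL,cv2.CHAIN_APPROX_NONE)[0]
if cs:
    c,_=cv2.minEnclosingCircle(max(cs,key=cv2.contourArea)); print("lid",onz("top",(c[0]+100,c[1]+170),.105))
E
```

```text
t 27.0 pos [0.4944 0.2794 0.1842] F [ 0.4  0.5 -0.8] w 0.0746 -> shift [ 21.4   2.1 522.4] turn [ 0.2  0.2 -0.6]
specimen_cup [286.2, 200.7] 0.89 [0.49302589 0.27581233 0.044     ]
balance [283.9, 195.2] 0.97 [0.4875975  0.27801434 0.        ]
lid [0.46626674 0.27390563 0.105     ]
```

Request:
drive_tool(
  plan=[
    [1,0,20,0,0,0,50],
    [4,0,60,0,0,0,50],
    [6,0,108,0,0,0,50],
    [8,0,156,0,0,0,50],
    [10,0,204,0,0,0,50],
    [12,0,252,0,0,0,50],
    [14,0,300,0,0,0,50],
    [16,0,348,0,0,0,50],
    [18,0,396,0,0,0,50],
    [20,0,440,0,0,0,50],
  ],
)

```text
time: 28.2
position: [0.4712, -0.1636, 0.1777]
tool_rot: [-0.002, 0.708, -0.706, -0.0]
ft_force: [0.7, -0.2, 0.1]
grip_width: 0.0498
```

```bash
python3 - <<'E'
from h import *
go(.475,-.243,.180,0)
im=camera("top"); cv2.imwrite("pics/top2.png",cv2.resize(im[170:290,100:450],None,fx=2.2,fy=2.2))
hsv=cv2.cvtColor(im,cv2.COLOR_BGR2HSV); m=cv2.inRange(hsv,(20,120,100),(35,255,255))[170:290,100:200]
cs=cv2.findContours(m,cv2.RETR_EXTERNAL,cv2.CHAIN_APPROX_NONE)[0]
if cs:
    c,r=cv2.minEnclosingCircle(max(cs,key=cv2.contourArea)); print("lid",onz("top",(c[0]+100,c[1]+170),.105),r)
E
```

```text
t 28.2 pos [ 0.4712 -0.1636  0.1777] F [ 0.7 -0.2  0.1] w 0.0498 -> shift [-3.6 -2.5 79.4] turn [0.1 0.1 0.2]
lid [0.49170374 0.27488396 0.105     ] 12.651254653930664
```

View pics/top2.png

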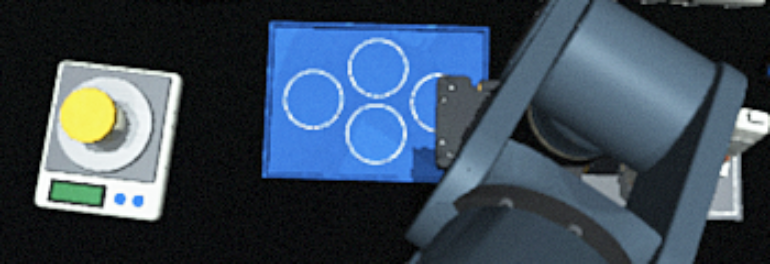

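The cup stands on the pan: lid at (0.4917,0.275) against pan centre (0.4915,0.278), about 3 mm off. Next, fetch the dropper.

Request:
drive_tool(
  plan=[
    [-1,0,35,0,0,0,50],
    [-3,0,65,0,0,0,50],
    [-3,0,79,0,0,0,50],
    [-3,25,79,0,0,0,50],
    [-3,50,79,0,0,0,50],
    [-3,60,79,0,0,0,50],
    [-3,60,79,0,0,0,50],
  ],
)

```text
time: 28.95
position: [0.4744, -0.2391, 0.1173]
tool_rot: [-0.003, 0.708, -0.706, -0.0]
ft_force: [-0.5, -0.2, -0.4]
grip_width: 0.0499
```

```bash
python3 - <<'E'
from h import *
go(.475,-.243,.0675,0)
o=get_obs(); im=camera("wrist")
for t in ("dropper","strip_can","meter"):
    for d in mark_of("wrist",t)[:1]: print(t,d["location"],d["conf"],wonz(d["location"],.003,o))
E
```

```text
t 28.95 pos [ 0.4744 -0.2391  0.1173] F [-0.5 -0.2 -0.4] w 0.0499 -> shift [-0.8 49.8  4.1] turn [0.2 0.2 0.2]
dropper [287.5, 204.5] 0.61 [ 0.4746818  -0.24366974  0.003     ]
strip_can [366.8, 228.5] 0.63 [ 0.45210704 -0.31755645  0.003     ]
meter [436.4, 192.4] 0.72 [ 0.48799778 -0.38455957  0.003     ]
```

All three are where I left them.

Request:
drive_tool(
  plan=[
    [-1,15,3,0,0,0,50],
    [-1,38,3,0,0,0,50],
    [-1,48,3,0,0,0,50],
    [-1,51,3,0,0,0,50],
    [-1,51,3,0,0,0,50],
    [-1,51,3,0,0,0,50],
  ],
)

```text
time: 29.75
position: [0.4774, -0.2442, 0.0691]
tool_rot: [0.001, -0.707, 0.707, -0.002]
ft_force: [0.2, 0.3, -0.4]
grip_width: 0.0498
```

```bash
python3 -c "
from h import *
go(.475,-.243,.0665,0)"
```

```text
t 29.75 pos [ 0.4774 -0.2442  0.0691] F [ 0.2  0.3 -0.4] w 0.0498 -> shift [ 2.4  2.6 -1.3] turn [-0.1  0.2 -0.1]
```

Request:
drive_tool(
  plan=[
    [2,2,-1,0,0,0,50],
    [2,2,-1,0,0,0,50],
    [2,2,-1,0,0,0,50],
    [2,2,-1,0,0,0,10],
    [2,2,-1,0,0,0,10],
    [2,2,-1,0,0,0,10],
    [2,2,-1,0,0,0,10],
    [2,2,-1,0,0,0,10],
    [2,2,-1,0,0,0,10],
    [2,2,-1,0,0,0,10],
  ],
  newtons=12,
)

```text
time: 30.75
position: [0.4748, -0.2429, 0.0662]
tool_rot: [-0.001, 0.707, -0.707, 0.001]
ft_force: [0.6, 0.3, -0.3]
grip_width: 0.0231
```

Request:
drive_tool(
  plan=[
    [0,-10,0,0,0,0,10],
    [0,-30,0,0,0,0,10],
    [0,-45,0,0,0,0,10],
    [0,-53,0,0,0,0,10],
    [0,-53,0,0,0,0,10],
  ],
)

```text
time: 31.25
position: [0.4755, -0.2435, 0.1207]
tool_rot: [0.0, -0.706, 0.708, -0.002]
ft_force: [0.3, 0.1, -0.1]
grip_width: 0.023
```

```bash
python3 -c "
from h import *
go(.4911,-.0146,.120,0)"
```

```text
t 31.25 pos [ 0.4755 -0.2435  0.1207] F [ 0.3  0.1 -0.1] w 0.023 -> shift [ -16.4    0.3 -228.8] turn [-0.1  0.2 -0.1]
```

Request:
drive_tool(
  plan=[
    [-1,0,-15,0,0,0,10],
    [-4,0,-45,0,0,0,10],
    [-8,0,-85,0,0,0,10],
    [-11,0,-130,0,0,0,10],
    [-14,0,-170,0,0,0,10],
    [-16,0,-205,0,0,0,10],
    [-16,0,-223,0,0,0,10],
    [-16,0,-229,0,0,0,10],
    [-16,25,-229,0,0,0,10],
    [-16,40,-229,0,0,0,10],
  ],
)

```text
time: 32.25
position: [0.4894, -0.0134, 0.0782]
tool_rot: [-0.002, 0.707, -0.707, 0.001]
ft_force: [0.2, -1.1, 0.5]
grip_width: 0.0229
```

Request:
drive_tool(
  plan=[
    [0,3,0,0,0,0,10],
    [0,5,0,0,0,0,10],
    [0,5,0,0,0,0,10],
  ],
)

```text
time: 32.55
position: [0.4902, -0.0142, 0.0743]
tool_rot: [0.001, -0.707, 0.707, -0.001]
ft_force: [0.7, 0.3, -0.9]
grip_width: 0.0234
```

```bash
python3 -c "
from h import *
go(.4911,-.0148,.0692,0)"
```

```text
t 32.55 pos [ 0.4902 -0.0142  0.0743] F [ 0.7  0.3 -0.9] w 0.0234 -> shift [-0.9  5.1  0.6] turn [-0.   0.2 -0. ]
```

Request:
drive_tool(
  plan=[
    [-1,2,0,0,0,0,10],
    [-1,4,0,0,0,0,10],
    [-1,5,0,0,0,0,10],
    [-1,6,0,0,0,0,10],
    [-1,6,0,0,0,0,10],
  ],
)

```text
time: 33.05
position: [0.4915, -0.0138, 0.0691]
tool_rot: [0.001, -0.707, 0.707, -0.002]
ft_force: [-1.2, 1.6, 5.3]
grip_width: 0.0233
```

Contact at the grasp height (+5 N). Release, then rise and go to the canister.

Request:
drive_tool(
  plan=[
    [0,-1,0,0,0,0,10],
    [0,-1,0,0,0,0,50],
    [0,-1,0,0,0,0,50],
    [0,-1,0,0,0,0,50],
    [0,-1,0,0,0,0,50],
    [0,-25,0,0,0,0,50],
    [0,-65,0,0,0,0,50],
    [0,-105,0,0,0,0,60],
    [0,-125,0,0,0,0,65],
  ],
)

```text
time: 33.95
position: [0.4924, -0.0142, 0.1963]
tool_rot: [-0.0, -0.707, 0.708, -0.003]
ft_force: [0.3, -0.2, 0.2]
grip_width: 0.059
```

```bash
python3 - <<'E'
from h import *
go(.4533,-.3130,.195,0)
o=get_obs(); im=camera("wrist")
for d in mark_of("wrist","dropper")[:1]: print(d["location"],d["conf"],wonz(d["location"],.006,o))
E
```

```text
t 33.95 pos [ 0.4924 -0.0142  0.1963] F [ 0.3 -0.2  0.2] w 0.059 -> shift [ 40.2   1.4 298.7] turn [-0.1  0.2 -0.3]
[283.0, 188.3] 0.81 [ 0.49087945 -0.01542844  0.006     ]
```

Request:
drive_tool(
  plan=[
    [2,0,15,0,0,0,60],
    [6,0,45,0,0,0,60],
    [12,0,88,0,0,0,60],
    [18,0,132,0,0,0,60],
    [24,0,176,0,0,0,60],
    [30,0,220,0,0,0,60],
    [35,0,258,0,0,0,60],
    [39,0,285,0,0,0,60],
    [40,10,298,0,0,0,60],
    [40,20,298,0,0,0,60],
  ],
)

```text
time: 35.05
position: [0.4516, -0.313, 0.1716]
tool_rot: [-0.001, 0.707, -0.707, 0.0]
ft_force: [0.2, 0.6, 0.0]
grip_width: 0.0602
```

Request:
drive_tool(
  plan=[
    [0,25,0,0,0,0,60],
    [0,30,0,0,0,0,60],
    [0,30,0,0,0,0,60],
  ],
)

```text
time: 35.35
position: [0.4511, -0.3093, 0.1415]
tool_rot: [-0.003, 0.709, -0.706, 0.0]
ft_force: [-0.3, 0.6, 0.2]
grip_width: 0.06
```

```bash
python3 - <<'E'
from h import *
go(.4533,-.3130,.082,0)
o=get_obs(); im=camera("wrist"); cv2.imwrite("pics/w6.png",im)
for d in mark_of("wrist","strip_can")[:1]: print(d["location"],d["conf"],wonz(d["location"],.003,o))
E
```

```text
t 35.35 pos [ 0.4511 -0.3093  0.1415] F [-0.3  0.6  0.2] w 0.06 -> shift [-2.4 59.4  3.9] turn [0.2 0.3 0.2]
[288.1, 195.8] 0.58 [ 0.45309153 -0.31460833  0.003     ]
```

View pics/w6.png

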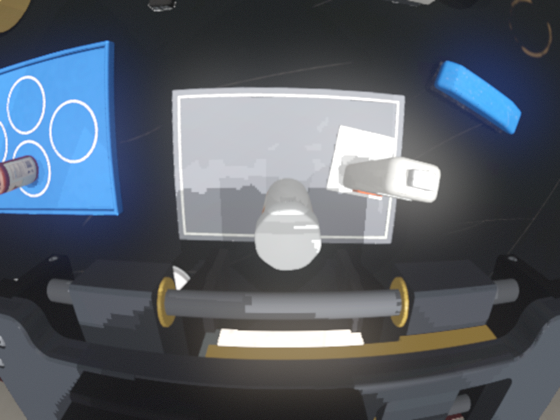

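The canister is upright and between the fingers (column 288), the dropper is back in its ring, and the meter is clear to the right. Descending.

Request:
drive_tool(
  plan=[
    [-1,15,2,0,0,0,60],
    [-1,40,3,0,0,0,60],
    [-1,55,3,0,0,0,60],
    [-1,60,3,0,0,0,60],
    [-1,60,3,0,0,0,60],
    [-1,60,3,0,0,0,60],
  ],
)

```text
time: 36.05
position: [0.4538, -0.3154, 0.0843]
tool_rot: [0.001, -0.707, 0.708, -0.002]
ft_force: [-0.4, 0.6, -0.3]
grip_width: 0.0598
```

```bash
python3 -c "
from h import *
go(.4533,-.3133,.081,0)"
```

```text
t 36.05 pos [ 0.4538 -0.3154  0.0843] F [-0.4  0.6 -0.3] w 0.0598 -> shift [ 0.5  3.3 -2.1] turn [-0.1  0.2 -0.1]
```

Request:
drive_tool(
  plan=[
    [0,3,-2,0,0,0,60],
    [0,3,-2,0,0,0,60],
    [0,3,-2,0,0,0,60],
    [0,3,-2,0,0,0,30],
    [0,3,-2,0,0,0,30],
    [0,3,-2,0,0,0,30],
    [0,3,-2,0,0,0,30],
    [0,3,-2,0,0,0,30],
    [0,3,-2,0,0,0,30],
  ],
  newtons=12,
)

```text
time: 36.95
position: [0.4531, -0.313, 0.0803]
tool_rot: [0.001, -0.707, 0.707, -0.001]
ft_force: [-0.2, -0.1, -0.1]
grip_width: 0.0439
```

Request:
drive_tool(
  plan=[
    [0,-10,0,0,0,0,30],
    [0,-35,0,0,0,0,30],
    [0,-70,0,0,0,0,30],
    [0,-105,0,0,0,0,30],
    [0,-125,0,0,0,0,30],
    [0,-125,0,0,0,0,30],
  ],
)

```text
time: 37.55
position: [0.4547, -0.3145, 0.2091]
tool_rot: [-0.001, -0.705, 0.709, -0.003]
ft_force: [0.6, -0.4, -0.1]
grip_width: 0.0438
```

```bash
python3 -c "
from h import *
go(.5292,.0573,.205,0)"
```

```text
t 37.55 pos [ 0.4547 -0.3145  0.2091] F [ 0.6 -0.4 -0.1] w 0.0438 -> shift [ -75.8    2.4 -371.6] turn [-0.3  0.2 -0.3]
```

Request:
drive_tool(
  plan=[
    [-3,0,-15,0,0,0,30],
    [-10,0,-45,0,0,0,30],
    [-18,0,-88,0,0,0,30],
    [-27,0,-130,0,0,0,30],
    [-36,0,-175,0,0,0,30],
    [-45,0,-220,0,0,0,30],
    [-54,0,-265,0,0,0,30],
    [-63,0,-307,0,0,0,30],
    [-71,0,-345,0,0,0,30],
    [-75,0,-371,0,0,0,30],
  ],
)

```text
time: 38.55
position: [0.5248, 0.062, 0.2033]
tool_rot: [-0.004, 0.708, -0.707, 0.0]
ft_force: [-0.1, -0.8, -0.2]
grip_width: 0.0438
```

Request:
drive_tool(
  plan=[
    [0,0,0,0,0,0,30],
    [0,25,0,0,0,0,30],
    [0,65,0,0,0,0,30],
    [0,95,0,0,0,0,30],
    [0,110,0,0,0,0,30],
    [0,110,0,0,0,0,30],
    [0,110,0,0,0,0,30],
  ],
)

```text
time: 39.25
position: [0.5259, 0.0581, 0.0946]
tool_rot: [-0.002, 0.707, -0.707, 0.0]
ft_force: [0.0, -0.2, -1.1]
grip_width: 0.0438
```

```bash
python3 -c "
from h import *
go(.5292,.0570,.0833,0)"
```

```text
t 39.25 pos [0.5259 0.0581 0.0946] F [ 0.  -0.2 -1.1] w 0.0438 -> shift [-3.4 11.3  1.1] turn [0.  0.2 0.1]
```

Request:
drive_tool(
  plan=[
    [-2,4,1,0,0,0,30],
    [-2,7,1,0,0,0,30],
    [-2,9,1,0,0,0,30],
    [-2,10,1,0,0,0,30],
    [-2,10,1,0,0,0,30],
  ],
)

```text
time: 39.75
position: [0.5287, 0.0573, 0.0854]
tool_rot: [-0.001, 0.707, -0.707, 0.001]
ft_force: [-0.8, 0.1, -0.2]
grip_width: 0.0437
```

```bash
python3 -c "
from h import *
go(.5292,.0570,.0833,0)"
```

```text
t 39.75 pos [0.5287 0.0573 0.0854] F [-0.8  0.1 -0.2] w 0.0437 -> shift [-0.4  2.1  0.3] turn [ 0.   0.2 -0. ]
```

Request:
drive_tool(
  plan=[
    [0,1,0,0,0,0,30],
    [0,2,0,0,0,0,30],
    [0,2,0,0,0,0,30],
  ],
)

```text
time: 40.05
position: [0.5289, 0.0573, 0.0833]
tool_rot: [0.001, -0.707, 0.707, -0.001]
ft_force: [0.1, -0.2, -0.2]
grip_width: 0.0434
```

Request:
drive_tool(
  plan=[
    [0,1,0,0,0,0,30],
    [0,1,0,0,0,0,30],
  ],
)

```text
time: 40.25
position: [0.5293, 0.0573, 0.0833]
tool_rot: [0.001, -0.707, 0.707, -0.002]
ft_force: [-0.7, -0.0, 6.8]
grip_width: 0.0435
```

Seated. Release, rise, and fetch the meter.

Request:
drive_tool(
  plan=[
    [0,-1,0,0,0,0,30],
    [0,-1,0,0,0,0,60],
    [0,-1,0,0,0,0,60],
    [0,-1,0,0,0,0,60],
    [0,-1,0,0,0,0,60],
    [0,-25,0,0,0,0,60],
    [0,-65,0,0,0,0,60],
    [0,-105,0,0,0,0,60],
    [0,-130,0,0,0,0,60],
  ],
)

```text
time: 41.15
position: [0.5298, 0.0572, 0.215]
tool_rot: [-0.0, -0.707, 0.707, -0.003]
ft_force: [1.3, 0.0, 0.5]
grip_width: 0.0602
```

```bash
python3 - <<'E'
from h import *
go(.4952,-.3844,.205,-8)
o=get_obs(); im=camera("wrist")
for t in ("strip_can","dropper"):
  for d in mark_of("wrist",t)[:1]: print(t,d["location"],d["conf"],wonz(d["location"],.006,o))
E
```

```text
t 41.15 pos [0.5298 0.0572 0.215 ] F [1.3 0.  0.5] w 0.0602 -> shift [ 36.2  10.  441.5] turn [-0.   8.2 -0.2]
strip_can [283.7, 183.7] 0.85 [0.52928359 0.05526703 0.006     ]
dropper [340.3, 215.6] 0.89 [ 0.49040538 -0.01366566  0.006     ]
```

Request:
drive_tool(
  plan=[
    [1,0,20,0,0,0,60],
    [5,0,60,0,1,0,60],
    [9,0,105,0,2,0,60],
    [13,0,153,0,3,0,60],
    [17,0,201,0,4,0,60],
    [21,0,249,0,5,0,60],
    [25,5,297,0,6,0,60],
    [29,8,345,0,7,0,60],
    [33,10,390,0,8,0,60],
    [36,10,425,0,8,0,60],
  ],
)

```text
time: 42.3
position: [0.4926, -0.3698, 0.1996]
tool_rot: [0.048, 0.706, -0.705, -0.05]
ft_force: [0.2, 0.4, 0.6]
grip_width: 0.0598
```

Request:
drive_tool(
  plan=[
    [0,0,10,0,0,0,60],
    [0,20,15,0,0,0,60],
    [0,20,15,0,0,0,60],
    [0,20,15,0,0,0,60],
  ],
)

```text
time: 42.7
position: [0.4915, -0.3809, 0.1808]
tool_rot: [0.047, 0.707, -0.704, -0.049]
ft_force: [0.0, -0.1, 0.0]
grip_width: 0.0598
```

```bash
python3 - <<'E'
from h import *
go(.4952,-.3844,.0847,-8)
o=get_obs(); im=camera("wrist")
for t in ("meter",):
  for d in mark_of("wrist",t)[:1]: print(t,d["location"],d["conf"],wonz(d["location"],.003,o))
E
```

```text
t 42.7 pos [ 0.4915 -0.3809  0.1808] F [ 0.  -0.1  0. ] w 0.0598 -> shift [-4.4 96.1  3.3] turn [0.2 0.2 0.2]
meter [287.1, 191.0] 0.79 [ 0.48787372 -0.38548664  0.003     ]
```

Request:
drive_tool(
  plan=[
    [-3,20,2,0,0,0,60],
    [-3,50,2,0,0,0,60],
    [-3,75,2,0,0,0,60],
    [-3,90,2,0,0,0,60],
    [-3,95,2,0,0,0,60],
    [-3,95,2,0,0,0,60],
    [-3,95,2,0,0,0,60],
  ],
)

```text
time: 43.5
position: [0.4957, -0.3857, 0.0885]
tool_rot: [-0.049, -0.705, 0.706, 0.047]
ft_force: [-0.2, -0.1, 0.7]
grip_width: 0.0602
```

```bash
python3 -c "
from h import *
go(.4952,-.3844,.0847,-8)"
```

```text
t 43.5 pos [ 0.4957 -0.3857  0.0885] F [-0.2 -0.1  0.7] w 0.0602 -> shift [ 0.7  3.8 -1.2] turn [-0.1  0.2 -0.1]
```

Request:
drive_tool(
  plan=[
    [1,3,-1,0,0,0,60],
    [1,3,-1,0,0,0,60],
    [1,3,-1,0,0,0,60],
    [1,3,-1,0,0,0,20],
    [1,3,-1,0,0,0,20],
    [1,3,-1,0,0,0,20],
    [1,3,-1,0,0,0,20],
    [1,3,-1,0,0,0,20],
    [1,3,-1,0,0,0,20],
  ],
  newtons=15,
)

```text
time: 44.4
position: [0.4941, -0.3839, 0.0843]
tool_rot: [0.048, 0.706, -0.705, -0.048]
ft_force: [0.1, 0.6, -0.6]
grip_width: 0.035
```

Request:
drive_tool(
  plan=[
    [0,-15,0,0,0,0,20],
    [0,-40,0,0,0,0,20],
    [0,-55,0,0,0,0,20],
    [0,-55,0,0,0,0,20],
  ],
)

```text
time: 44.8
position: [0.4955, -0.3855, 0.1425]
tool_rot: [-0.05, -0.704, 0.707, 0.046]
ft_force: [-0.5, -0.1, -1.9]
grip_width: 0.0349
```

```bash
python3 -c "
from h import *
go(.5336,-.0885,.140,-8)"
```

```text
t 44.8 pos [ 0.4955 -0.3855  0.1425] F [-0.5 -0.1 -1.9] w 0.0349 -> shift [   2.5    1.3 -299.4] turn [-0.2  0.2 -0.3]
```

Request:
drive_tool(
  plan=[
    [0,0,-20,0,0,0,20],
    [0,0,-55,0,0,0,20],
    [1,0,-95,0,0,0,20],
    [1,0,-140,0,0,0,20],
    [2,0,-185,0,0,0,20],
    [3,0,-225,0,0,0,20],
    [3,0,-260,0,0,0,20],
    [3,0,-285,0,0,0,20],
    [3,0,-297,0,0,0,20],
    [3,0,-299,0,0,0,20],
  ],
)

```text
time: 45.8
position: [0.5307, -0.0852, 0.1387]
tool_rot: [0.046, 0.706, -0.705, -0.048]
ft_force: [-0.1, -0.6, -2.3]
grip_width: 0.0346
```

Request:
drive_tool(
  plan=[
    [0,15,0,0,0,0,20],
    [0,35,0,0,0,0,20],
    [0,44,0,0,0,0,20],
    [0,44,0,0,0,0,20],
    [0,44,0,0,0,0,20],
  ],
)

```text
time: 46.3
position: [0.5318, -0.0881, 0.0953]
tool_rot: [-0.048, -0.705, 0.705, 0.048]
ft_force: [0.7, -0.4, -1.4]
grip_width: 0.035
```

```bash
python3 -c "
from h import *
go(.5327,-.0885,.0877,-8)"
```

```text
t 46.3 pos [ 0.5318 -0.0881  0.0953] F [ 0.7 -0.4 -1.4] w 0.035 -> shift [-1.   7.6  0.3] turn [-0.   0.1  0. ]
```

Request:
drive_tool(
  plan=[
    [0,4,0,0,0,0,20],
    [0,6,0,0,0,0,20],
    [0,7,0,0,0,0,20],
    [0,8,0,0,0,0,20],
    [0,8,0,0,0,0,20],
  ],
)

```text
time: 46.8
position: [0.5318, -0.0873, 0.0873]
tool_rot: [-0.048, -0.705, 0.705, 0.048]
ft_force: [0.9, -0.2, -2.0]
grip_width: 0.0351
```

Request:
drive_tool(
  plan=[
    [0,1,0,0,0,0,20],
    [0,1,0,0,0,0,20],
    [0,1,0,0,0,0,20],
  ],
)

```text
time: 47.1
position: [0.532, -0.0872, 0.0871]
tool_rot: [-0.048, -0.705, 0.706, 0.048]
ft_force: [-1.6, 1.5, 5.8]
grip_width: 0.0346
```

Seated. Release, rise, and check.

Request:
drive_tool(
  plan=[
    [0,-1,0,0,0,0,20],
    [0,-1,0,0,0,0,60],
    [0,-1,0,0,0,0,60],
    [0,-1,0,0,0,0,60],
    [0,-1,0,0,0,0,60],
    [0,-25,0,0,0,0,60],
    [0,-65,0,0,0,0,60],
    [0,-105,0,0,0,0,60],
    [0,-140,0,0,0,0,60],
  ],
)

```text
time: 48.0
position: [0.5318, -0.0874, 0.2281]
tool_rot: [-0.048, -0.705, 0.706, 0.048]
ft_force: [0.5, 0.1, -0.2]
grip_width: 0.0601
```

Request:
drive_tool(
  plan=[
    [3,-20,40,0,0,0,60],
    [10,-30,85,0,0,0,60],
    [30,-30,130,0,0,0,60],
    [50,-30,175,0,0,0,60],
    [60,-30,220,0,0,0,60],
    [60,-30,260,0,0,0,60],
    [60,-30,300,0,0,0,60],
    [60,-30,330,0,0,0,60],
    [60,-30,340,0,0,0,60],
    [60,-30,340,0,0,0,60],
  ],
)

```text
time: 49.0
position: [0.4256, -0.4168, 0.2558]
tool_rot: [0.049, 0.706, -0.705, -0.049]
ft_force: [-0.6, 0.5, -0.2]
grip_width: 0.0598
```

```bash
python3 - <<'E'
from h import *
print(get_obs()["position"])
im=camera("top"); cv2.imwrite("pics/top3.png",cv2.resize(im[100:310,70:430],None,fx=2.2,fy=2.2))
for t in ("meter","strip_can","dropper","specimen_cup","tip_box","tape_roll","petri_dish"):
  for d in mark_of("top",t)[:1]: print(t,d["location"],round(d["conf"],2),onz("top",d["location"],{"specimen_cup":.044,"meter":.006,"strip_can":.006,"dropper":.006}.get(t,0))[:2])
a=cv2.imread("pics/top0.png")
d=cv2.absdiff(a,im).max(2)[165:265,205:335]; print("tray-area pixels differing:",(d>60).sum())
def cap(i):
    h=cv2.cvtColor(i,cv2.COLOR_BGR2HSV); m=cv2.inRange(h,(0,0,150),(180,60,255))[197:222,226:252]
    c=max(cv2.findContours(m,cv2.RETR_EXTERNAL,cv2.CHAIN_APPROX_NONE)[0],key=cv2.contourArea); return cv2.minAreaRect(c)[0]
print("cap px before/after",cap(a),cap(im))
E
```

```text
[ 0.42562469 -0.41682683  0.25578689]
meter [298.5, 220.4] 0.67 [ 0.5174808  -0.08389743]
strip_can [241.3, 214.6] 0.86 [0.5286586  0.05852461]
dropper [269.7, 230.3] 0.51 [ 0.49111908 -0.01320685]
specimen_cup [148.3, 224.7] 0.9 [0.49345119 0.27627354]
tip_box [190.2, 151.0] 0.94 [0.69181365 0.19705463]
tape_roll [254.3, 147.3] 0.69 [0.70516744 0.03232392]
petri_dish [336.3, 288.9] 0.95 [ 0.35295744 -0.17836526]
tray-area pixels differing: 591
cap px before/after (11.5, 11.5) (11.5, 11.5)
```

View pics/top3.png

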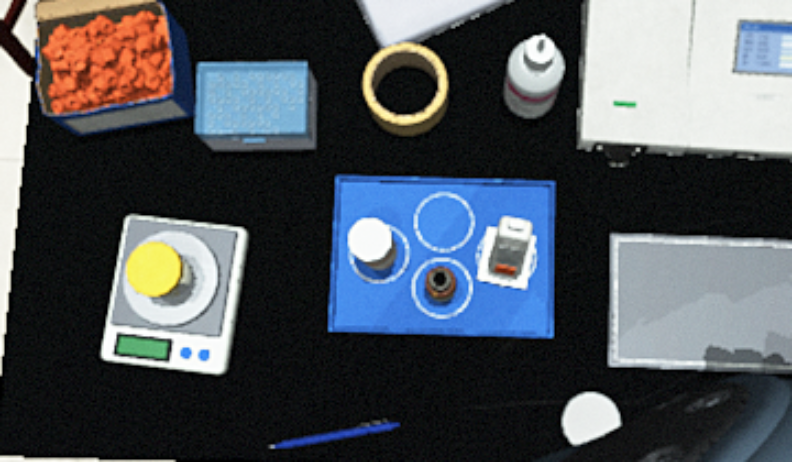

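Final view: cup centred on the pan (155,268 in the crop, pan centre about 170,278 with parallax). All three things are upright in their rings, with tip box, tape roll and petri dish in place. Handing in.

```bash
python3 -c "
from rig import *
print(hand_in())"
```

```text
the job is handed in; nothing more can be done
None
```

The job is finished and handed in after about 50 s of robot time. I moved the meter, dropper and canister to the mat, set the cup on the balance pan, then put the dropper, canister and meter back at the positions where I had gripped them.

Last checks, from the top and wrist cameras:
- **Cup:** about 3 mm from the pan's centre by its lid in the top view. An earlier wrist reading put it about 6 mm off; both are within the 15 mm limit.
- **Canister:** its cap is at the same pixel as before.
- **Dropper:** within about 4 mm of its start.
- **Meter:** the network put it about 5 mm from its first reading; the tool pose at release was within about 2 mm of the pose at the grasp.
- **Bystanders:** the tip box, tape roll and petri dish read within about 7 mm of their first readings. That is close to the network's own scatter, and nothing came near them.

Everything looked upright in the last picture, with the gripper clear of it all. The top network at first took the balance for the canister, so I located the canister from its cap and the wrist camera instead.

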